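Pack, book out and make ready the sample carrier

TASK

Get the sample carrier ready to leave the bench: stand every sample jar upright in a foam pocket of its own, right down on the pocket's floor, and once all of them are in, book the load out by taking up the stick scanner and holding it steady for a second or two, aimed at the barcode label on the carrier's sloping end. Put the scanner back in its cradle the way it lay, and pull the carrier's telescopic handle up to its full height so that both of its lock buttons click out and it stays up when let go. Leave everything else on the bench where it is.

Things in the scene. Friction and masses are not known exactly. Their poses are not given: they have to be found in the camera images.
- carrier: sample carrier fixed to the bench: grey tray 218 (x) x 262 (y) mm, walls 42 mm high; grey foam insert, top 40 mm above the bench, with six square pockets; sleeve of the telescopic handle in the middle (42 x 50 mm, 99 mm high); a sloping end sticks out 65 mm at -y and carries the barcode label. Origin on the bench under the tray's centre; z up, y along the handle's crossbar
- pocket0 (a point): centre of the floor of one of the carrier's six foam pockets, the one at carrier x -66, y -78 mm. All are 65 x 65 mm wide and 26 mm deep, their floors 14 mm above the bench; they lie in two rows of three, at carrier x -66 and +66 mm, y -78, 0 and +78 mm, either side of the handle
- jar0: a sample jar: white plastic pot with a ribbed white screw cap, 56 mm diameter, 74 mm tall, about 0.15 kg and heavy at the bottom, standing on the bench; origin at the centre of its underside, z up. Three to five such jars are present; an absent one reads None. Standing in a pocket, its top is 88 mm above the bench
- jar1: a sample jar: white plastic pot with a ribbed white screw cap, 56 mm diameter, 74 mm tall, about 0.15 kg and heavy at the bottom, standing on the bench; origin at the centre of its underside, z up. Three to five such jars are present; an absent one reads None. Standing in a pocket, its top is 88 mm above the bench
- jar2: a sample jar: white plastic pot with a ribbed white screw cap, 56 mm diameter, 74 mm tall, about 0.15 kg and heavy at the bottom, standing on the bench; origin at the centre of its underside, z up. Three to five such jars are present; an absent one reads None. Standing in a pocket, its top is 88 mm above the bench
- jar3: a sample jar: white plastic pot with a ribbed white screw cap, 56 mm diameter, 74 mm tall, about 0.15 kg and heavy at the bottom, standing on the bench; origin at the centre of its underside, z up. Three to five such jars are present; an absent one reads None. Standing in a pocket, its top is 88 mm above the bench
- jar4: a sample jar: white plastic pot with a ribbed white screw cap, 56 mm diameter, 74 mm tall, about 0.15 kg and heavy at the bottom, standing on the bench; origin at the centre of its underside, z up. Three to five such jars are present; an absent one reads None. Standing in a pocket, its top is 88 mm above the bench
- handle_grip (a point): centre of the black crossbar of the carrier's telescopic handle: bar 130 mm long (along carrier y), 24 mm wide (carrier x), 22 mm high. With the handle right down it is 122 mm above the bench; it rises by mast_mid + mast_top, 150 mm in all. Its axes are the carrier's
- mast_mid (a joint): how far the handle's lower (thicker) section is drawn up out of the sleeve, m: 0 = right down, 0.075 = its end stop. It slides with about 4 N of friction and stays where it is left; from about 0.072 its lock button springs out over the sleeve's rim and it can no longer go down
- mast_top (a joint): how far the handle's upper (thinner) section, with the crossbar, is drawn up out of the lower one, m: 0 = right down, 0.075 = its end stop. About 2 N of friction, stays where it is left, comes out first when the bar is pulled up; locks from about 0.072
- lock_low (a joint): lock button (10 mm round steel stud on the lower section's +x face), m: under 0.001 = held in by the sleeve, 0.005 = clicked out fully (section locked)
- lock_up (a joint): lock button (10 mm round steel stud on the upper section's +x face), m: under 0.001 = held in by the lower section, 0.005 = clicked out fully (section locked)
- label: white barcode label with black bars, 90 x 46 mm, on the sloping end at the carrier's -y side. Origin at its centre, 55 mm above the bench and 170 mm from the carrier's centre; its z axis points out of its face (towards carrier -y, 30 degrees up), x along its length
- scanner: stick-shaped barcode scanner, 170 mm long along x, 0.16 kg: dark handle (x -85 to +35, 34 mm wide, z 4 to 34 mm) and light grey head (x +35 to +85, 46 mm wide, z 0 to 40 mm). Origin at mid-length, level with the head's underside; it balances about 12 mm ahead of the origin. It looks straight out of the head's end along +x
- scanner_window (a point): middle of the scanner's dark red reading window at the end of the head, 85 mm ahead of and 20 mm above the scanner's origin; axes as the scanner's. The scanner reads by itself at 50 to 200 mm, square on or up to about 40 degrees aslant
- cradle: the scanner's fixed black desk cradle, 150 x 64 mm: two forks 48 mm high carry its handle end (x -75 to -50 mm, 44 mm between the prongs) and head (x +39 to +69, 56 mm between). Origin on the bench at its centre; x points as the docked scanner's head. The docked scanner's origin is 30 mm above the cradle's; between the forks its sides and underside are free
- beaker: open glass beaker, 68 mm across, 85 mm tall; origin at the centre of its underside; leave it alone
- reagent: amber glass bottle with a black cap, 60 mm across, 120 mm tall; origin at the centre of its underside; leave it alone
- washbottle: white wash bottle with a bent spout, 66 mm across, 212 mm tall; origin at the centre of its underside; leave it alone
- tape: roll of tape lying flat, 84 mm across, 25 mm high; origin at the centre of its underside; leave it alone
- spatula: steel lab spatula lying flat, 190 mm long along its x, 16 mm wide, 5 mm thick; origin at mid-length; leave it alone
- mouse: black computer mouse on a blue mat at the left, 105 x 60 x 34 mm; origin at the centre of its underside; leave it alone
There are look-alikes about, which are no part of the job. Leave any black or turquoise look-alike of the jar1 alone. Leave any brown or turquoise look-alike of the jar4 alone.

How it is judged:
By the outcome, as a careful person would: the job done as asked, in the order asked, and still so for the second after the job is handed in, with the robot touching nothing.
Of jar0, jar1, jar2, jar3, jar4 only 3 to 5 are there at a start; the rules pass over those that are not, and their reading is None.
At some moment in a run one of jar0, jar1, jar2, jar3, jar4 may be knocked a few centimetres aside while the robot is not near it.
It also fails if it takes over 210 s, if anything falls off the work surface, if the arm or the gripper's body presses on something with over 40 N, if the wrist force passes 120 N, or if a joint passes its speed limit or range.

ROBOT

A 7-joint arm with a two-finger parallel gripper is mounted at the origin on the work surface. World frame = base frame: x ahead of the robot, y to its left, z up, the work surface at z = 0. Lengths are in m, angles in rad, forces in N, time in s.
With the tool pointing down it reaches from about 0.4 to 0.85 m from the base axis. Payload 10.4 kg.
Tool frame: the origin (TCP) lies midway between the tips of the shut fingers; the grasp point (between the pads) lies 19 mm behind it (manip.pinch_z is the distance from the TCP to the grasp point, in m); y points along the fingers, x is the direction in which the jaws open and shut, and the axes are right-handed (so a half turn about y gives the same grasp; the last joint's range is limited). The gripper opens to 85 mm and grips with 20 to 120 N. Pads are 22 mm wide; open, the fingers measure 114 mm over their backs; the gripper's body (76 mm by 85 mm) begins 54 mm behind the grasp point. The pads swing forward as they close: fully open they stand 13 mm farther back than shut.
Start: joints at [1.293, 0.332, -0.065, 1.46, 0.022, 1.35, -0.088], TCP at [0.158, -0.605, 0.231] pointing down, gripper open.
Joint ranges: [-2.6, 2.6], [-0.5, 2.12], [-1.47, 1.34], [0.16, 2.42], [-1.27, 4.41], [0.06, 2.06], [-2.6, 2.6]. Speed limits (rad/s): [2.22, 2.22, 2.79, 2.79, 3.14, 3.14, 3.14].

INTERFACE

Orientations are given as a unit quaternion [x, y, z, w].
In Python, from workcell import manip gives the robot as it stands.
- The arm moves only by the shell command python3 -m pendant 'ROWS' [OPENING] [FORCE]. ROWS is a JSON object of lists of equal length, an entry for each row: "offset": the shift along the tool's x, y, z scaled (see below), a list of three; "turn": the turn, a rotation vector about the tool's x, y, z scaled (see below), a list of three. A call has 1 to 12 rows; each row is the pose to reach, as a shift and turn from the pose measured when the call began, along the tool's axes at that moment; what a row does not reach only later rows make up. The controller multiplies each number of a shift by 200 mm and each number of a turn by 45 degrees. A row lasts 1/8 s, in which the tool goes at most 62.5 mm and 10.7 degrees, less where a joint would pass 70% of its speed; a pose out of reach is approached as far as the arm can. A call with a number of a shift or a turn outside -1 to 1 is refused whole. A call with a gripper value outside its range is refused whole. OPENING is the opening in per cent of the stroke, from 0 (shut) to 100 (fully open), set as the call begins (- or left out, the last holds). The fingers move at their own pace and stop on an object; FORCE is the grip in N (left out, the last holds). Time passes only in rows, so rows that repeat a pose let the fingers close. It gives the time, the measured TCP pose, the force and the opening at its end, in the units of the state.
- manip.get_obs(): the state, without advancing time (a new reading comes with each control period).
- manip.camera(name): name is "scene" or "top" or "wrist"; returns (picture, depth): 400x640x3 uint8, red, green, blue; 400x640 float32, m along the optical axis (not along the pixel's ray), 0 where there is no reading.
- manip.camera_model(name): a dict with "intrinsics" (3x3 intrinsics, pixels), "R" (3x3) and "t" (3): a world point X has camera coordinates R X + t; the wrist camera has in their place "tool_from_camera" (4x4, takes a point from camera to tool coordinates, whose origin is the TCP and whose axes are the tool frame's). Camera axes: x right, y down, z forward; pixel columns grow to the right and rows downward; lengths in m; the calibration is good to about 2 mm. A picture is of the moment at which its call begins: read the wrist's pose just before it. camera_model takes no time and is no camera call.
- manip.hand_in(): hands the job in, once; it reports no verdict.
The state is a dict: "clock": time; "joint_pos": joint angles; "joint_velocities": joint speeds; "tau": joint torques, N m; "position": TCP position; "ee_rot": TCP orientation; "ft_force": force on the tool from outside, world axes, zero at the start; "torque": the same for the moment, N m; "grip_width": opening from 0.0 (shut) to 1.0 (fully open).
Only numpy, scipy, OpenCV 4.12 (cv2) and the standard library are available. Lean on these libraries where they do the work, as an engineer would, in place of code of your own. Each camera call takes 0.05 s, during which the arm holds its last target. There are 200 camera calls.

## Working session

There is one attempt and no reset: what is moved stays moved. The work goes in short steps, Python scripts to look and compute and a shell command to move; the robot and the scene stay as the last step left them, time stands still between calls to the robot, and variables do not carry over. Pictures are saved under pics/ and viewed, about 12 in all and at most 16, crops included, and the job is handed in when it is done.

```bash
mkdir -p pics; ls; cat > h.py <<'E'
import numpy as np, cv2
from workcell import manip
from scipy.spatial.transform import Rotation as R
def shot(n,f=None):
    o=manip.get_obs(); im,d=manip.camera(n); im=np.array(im)
    if f: cv2.imwrite('pics/'+f,im[:,:,::-1])
    return o,im,np.array(d)
def cam(n,o):
    m=manip.camera_model(n); K=np.array(m['intrinsics'])
    if n=='wrist':
        T=np.array(m['tool_from_camera']); Rt=R.from_quat(o['ee_rot']).as_matrix()
        Rc=Rt@T[:3,:3]; c=Rt@T[:3,3]+np.array(o['position'])
    else:
        Rc=np.array(m['R']).T; c=-Rc@np.array(m['t'])
    return K,Rc,c
def plane(n,o,u,v,z):
    K,Rc,c=cam(n,o); r=Rc@np.linalg.inv(K)@np.array([u,v,1.]); return c+r*(z-c[2])/r[2]
def cloud(n,o,d):
    K,Rc,c=cam(n,o); v,u=np.mgrid[:d.shape[0],:d.shape[1]]
    p=np.stack([u,v,np.ones_like(u)],-1)@np.linalg.inv(K).T*d[...,None]
    return p@Rc.T+c
def proj(n,o,X):
    K,Rc,c=cam(n,o); p=(np.asarray(X)-c)@Rc@K.T; return p[...,:2]/p[...,2:]
def move(goal,rotvec_world=None):
    "print offset (units) to goal tcp position"
    o=manip.get_obs(); Rt=R.from_quat(o['ee_rot'])
    off=Rt.inv().apply(np.array(goal)-o['position'])/0.2
    print('offset',off.round(3))
E
python3 - <<'E'
from h import *
o,im,d=shot('top','top0.png'); shot('scene','scene0.png')
print(o); print(manip.pinch_z)
for n in('top','scene'):
    K,Rc,c=cam(n,o);print(n,K.round(1).tolist(),Rc.round(3).tolist(),c.round(3))
print(manip.camera_model('wrist'))
E
```

```text
pics
{'clock': 0.0, 'joint_pos': array([ 1.29342848,  0.33285593, -0.06471221,  1.46097963,  0.02160119,
        1.34989554, -0.08851375]), 'joint_velocities': array([ 0.00044941, -0.00092825,  0.00024688, -0.00051166,  0.00040805,
       -0.00179538,  0.00020853]), 'tau': array([-1.65539450e-04, -6.25447512e+01,  4.92641435e-02, -3.91599691e+01,
        1.61838467e-02,  1.00827921e-02,  1.65770808e-05]), 'position': array([ 0.1574148 , -0.60444716,  0.23050763]), 'ee_rot': array([-0.55917963,  0.43284073, -0.43200588,  0.55976599]), 'ft_force': array([-0.26977401, -0.00497798,  0.63862871]), 'torque': array([0.05565826, 0.02392854, 0.03155609]), 'grip_width': 1.0000173097360314}
0.0187
top [[458.2, 0.0, 318.7], [0.0, 458.2, 200.8], [0.0, 0.0, 1.0]] [[0.054, -0.976, 0.21], [-0.999, -0.052, 0.017], [-0.006, -0.211, -0.978]] [0.264 0.049 1.435]
scene [[382.5, 0.0, 324.2], [0.0, 382.5, 201.8], [0.0, 0.0, 1.0]] [[-0.864, 0.31, -0.396], [0.503, 0.508, -0.699], [-0.015, -0.803, -0.595]] [0.945 0.754 0.682]
{'intrinsics': array([[327.8717103 ,   0.        , 318.88683526],
       [  0.        , 327.8717103 , 199.6988264 ],
       [  0.        ,   0.        ,   1.        ]]), 'tool_from_camera': array([[ 9.99999643e-01,  8.29614148e-04,  1.62322085e-04,
        -1.15571783e-03],
       [ 7.46445864e-05, -2.77926247e-01,  9.60602413e-01,
        -1.41279246e-01],
       [ 8.42042920e-04, -9.60602058e-01, -2.77926209e-01,
         7.04158941e-02],
       [ 0.00000000e+00,  0.00000000e+00,  0.00000000e+00,
         1.00000000e+00]])}
```

View pics/top0.png

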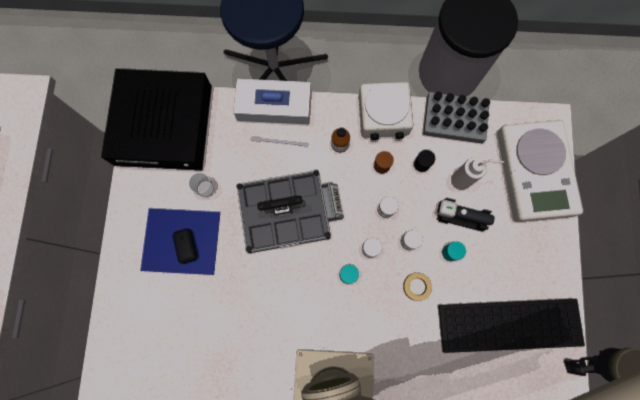

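View pics/scene0.png

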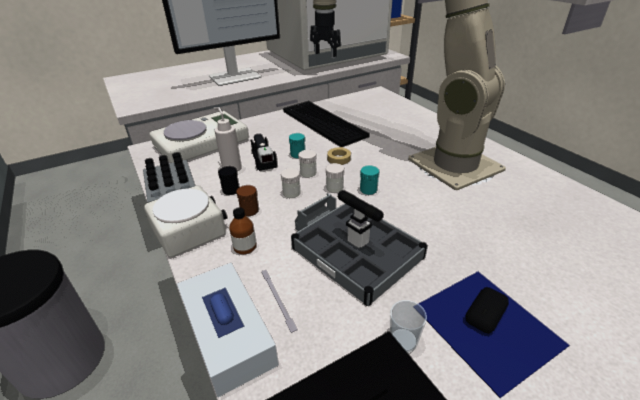

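The top view shows three white jars at (389,206), (412,239) and (372,247). Look-alikes are black (425,160), brown (384,162), turquoise (456,251) and turquoise (349,273). The carrier is at (284,210) with its label end to the right, and the scanner is at (465,214) with its grey head to the left. Next I'll measure these.

```bash
cat > m1.py <<'E'
from h import *
o,im,d=shot('top'); P=cloud('top',o,d)
hsv=cv2.cvtColor(im,cv2.COLOR_RGB2HSV)
for (u,v) in [(389,206),(412,239),(372,247),(425,160),(384,162),(456,251),(349,273)]:
    w=P[v-22:v+22,u-22:u+22].reshape(-1,3); q=plane('top',o,u,v,.074)
    m=(abs(w[:,2]-.074)<.006)&(np.hypot(*(w[:,:2]-q[:2]).T)<.045); a=w[m]
    c,r=cv2.minEnclosingCircle(a[:,:2].astype(np.float32)*1000)
    print('jar',(u,v),len(a),np.median(a[:,2]).round(3),'mean',a.mean(0).round(3),'circ',np.round(c,0),round(r,1),'col',im[v,u])
q=plane('top',o,284,210,.04)
def rect(name,m):
    a=P[m]; r=cv2.minAreaRect(a[:,:2].astype(np.float32)*1000); print(name,len(a),np.round(r[0]),np.round(r[1]),round(r[2],1),a[:,2].mean().round(3))
V,U=np.mgrid[:400,:640]
box=lambda u0,u1,v0,v1:(U>=u0)&(U<u1)&(V>=v0)&(V<v1)
rect('tray',box(225,334,160,260)&(P[...,2]>.03)&(P[...,2]<.05))
rect('bar',box(240,320,180,230)&(P[...,2]>.122)&(P[...,2]<.145))
rect('slope',box(318,350,175,230)&(P[...,2]>.02)&(P[...,2]<.085))
rect('scan all',box(430,500,190,235)&(P[...,2]>.055)&(P[...,2]<.085))
rect('head',box(430,500,190,235)&(P[...,2]>.062)&(P[...,2]<.085)&(im.min(2)>120))
rect('head',box(430,500,190,235)&(P[...,2]>.025)&(P[...,2]<.085))
big=np.hstack([cv2.resize(im[150:290,330:510],None,fx=3,fy=3,interpolation=2)])
cv2.imwrite('pics/crop1.png',big[:,:,::-1])
E
python3 m1.py
```

```text
jar (389, 206) 259 0.075 mean [ 0.554 -0.139  0.075] circ [ 555. -139.] 28.6 col [190 185 187]
jar (412, 239) 268 0.075 mean [ 0.456 -0.213  0.075] circ [ 457. -213.] 28.5 col [190 184 187]
jar (372, 247) 264 0.075 mean [ 0.426 -0.093  0.075] circ [427. -93.] 28.3 col [190 185 187]
jar (425, 160) 239 0.075 mean [ 0.71  -0.251  0.075] circ [ 711. -251.] 29.2 col [21 21 22]
jar (384, 162) 241 0.075 mean [ 0.698 -0.122  0.075] circ [ 700. -123.] 29.0 col [106  61  31]
jar (456, 251) 282 0.075 mean [ 0.429 -0.342  0.075] circ [ 429. -343.] 29.0 col [ 13 148 145]
jar (349, 273) 277 0.075 mean [ 0.343 -0.028  0.075] circ [343. -28.] 28.3 col [ 27 157 154]
tray 3004 [532. 174.] [224. 283.] 13.3 0.041
bar 8 [519. 178.] [ 7. 21.] 11.9 0.124
slope 921 [562.  36.] [173.  78.] 3.1 0.048
scan all 665 [ 539. -376.] [170.  56.] 75.6 0.066
head 211 [ 546. -376.] [163.  43.] 77.9 0.07
head 896 [ 548. -379.] [171.  74.] 78.9 0.06
```

View pics/crop1.png

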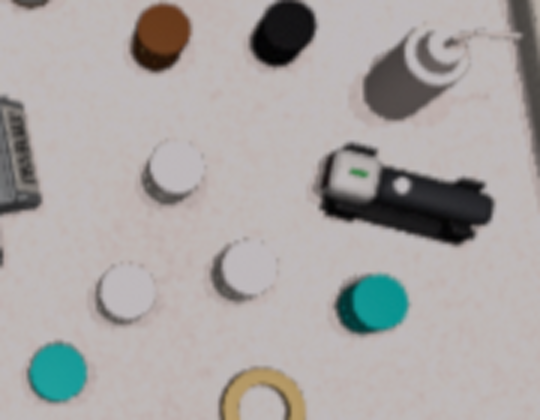

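The crop shows three true jars (plain white caps) at top pixels (389,206), (412,239) and (372,247). The turquoise, black and brown pots are the look-alikes. The scanner's light grey head with its green mark is at (449,209) and its tail at (490,218), in the black cradle.

```bash
cat > m2.py <<'E'
from h import *
o,im,d=shot('top'); P=cloud('top',o,d)
Rt=R.from_quat(o['ee_rot']).as_matrix(); print('tool axes cols',Rt.round(3).tolist())
V,U=np.mgrid[:400,:640]
g=cv2.cvtColor(im,cv2.COLOR_RGB2GRAY)
# tray outline: dark blob, bounded by fit of rim corners
m=(P[...,2]>.034)&(P[...,2]<.047)&(U>225)&(U<335)&(V>160)&(V<260)
a=P[m]; c=np.array([.524,.175]); yaw=np.radians(12)
for i in range(12):
    y=np.array([-np.sin(yaw),np.cos(yaw)]);x=np.array([np.cos(yaw),np.sin(yaw)])
    q=(a[:,:2]-c)@np.c_[x,y]; k=(abs(q[:,0])<.13)&(q[:,1]>-.134)&(q[:,1]<.145)
    r=cv2.minAreaRect(q[k].astype(np.float32)*1000)
    ang=(r[2]+45)%90-45
    yaw+=np.radians(ang)*.7; c=c+np.c_[x,y]@np.array(r[0])/1000*.7
print('carrier',c.round(4),np.degrees(yaw).round(2),np.round(r[1],1))
# dark bar
m=(g<45)&(U>250)&(U<310)&(V>190)&(V<215)
n,l,s,ce=cv2.connectedComponentsWithStats(m.astype(np.uint8)); k=1+s[1:,4].argmax()
pts=np.array([plane('top',o,u,v,.130)[:2] for v,u in np.argwhere(l==k)])
r=cv2.minAreaRect(pts.astype(np.float32)*1000); print('bar',np.round(r[0]),np.round(r[1]),r[2], np.median(P[l==k][:,2]))
# scanner: head light pixels at z~.07, handle at z~.064
reg=(U>432)&(U<500)&(V>192)&(V<236)
a=P[reg&(P[...,2]>.0665)&(P[...,2]<.08)]; h=cv2.minAreaRect(a[:,:2].astype(np.float32)*1000); print('head',h,len(a))
a=P[reg&(P[...,2]>.058)&(P[...,2]<.0665)]; t=cv2.minAreaRect(a[:,:2].astype(np.float32)*1000); print('handle',t,len(a))
b=P[reg&(P[...,2]>.055)&(P[...,2]<.08)][:,:2]; mu=b.mean(0); w,v=np.linalg.eigh(np.cov((b-mu).T)); print('pca',mu.round(3),v[:,1].round(3),np.ptp((b-mu)@v,axis=0))
E
python3 m2.py
```

```text
tool axes cols [[0.252, -0.0, 0.968], [-0.968, 0.001, 0.252], [-0.001, -1.0, -0.0]]
carrier [0.5297 0.1808] 13.04 [222.7 267.9]
bar [524. 183.] [ 49. 131.] 12.375007629394531 0.16103589164158372
head ((548.5558471679688, -374.8072509765625), (158.3952178955078, 42.93205261230469), 80.81723022460938) 261
handle ((549.6183471679688, -377.3094787597656), (169.3507843017578, 46.616676330566406), 80.50038146972656) 363
pca [ 0.546 -0.371] [0.202 0.979] [0.0516721  0.17176739]
```

```bash
for i in 1 2 3; do python3 -m pendant '{"offset":[[-0.25,0,0.22],[-0.5,0,0.44],[-0.71,0,0.65],[-0.71,0,0.65],[-0.71,0,0.65]],"turn":[[0,0,0],[0,0,0],[0,0,0],[0,0,0],[0,0,0]]}' 100 40; done
cat > jars.py <<'E'
from h import *
import sys
def jars(n='wrist',f=None):
    o,im,d=shot(n,f); P=cloud(n,o,d); hsv=cv2.cvtColor(im,cv2.COLOR_RGB2HSV)
    m=((abs(P[...,2]-.076)<.012)&(hsv[...,1]<40)&(hsv[...,2]>110)).astype(np.uint8)
    c,l,s,ce=cv2.connectedComponentsWithStats(m)
    for i in range(1,c):
        if s[i,4]<150: continue
        a=P[l==i]; cc,r=cv2.minEnclosingCircle(a[:,:2].astype(np.float32)*1000)
        print('white',ce[i].round(),s[i,4],'xy',np.round(cc,0),'r',round(r,1),'z',np.median(a[:,2]).round(3))
    return o
if __name__=='__main__':
    o=jars('wrist',sys.argv[1] if len(sys.argv)>1 else None); jars('top')
    print(o['position'].round(4),o['ft_force'].round(1),o['grip_width'])
E
python3 jars.py w1.png; python3 -c "
from h import *
move([.427,-.093,.13])"
```

```text
clock: 0.82
position: [0.2474, -0.4345, 0.2311]
ee_rot: [0.56, -0.432, 0.432, -0.56]
ft_force: [-0.9, -0.5, -0.4]
grip_width: 1.0
clock: 1.45
position: [0.3369, -0.2655, 0.2311]
ee_rot: [0.559, -0.433, 0.433, -0.559]
ft_force: [-0.8, -0.4, -0.3]
grip_width: 0.999
clock: 2.08
position: [0.4269, -0.0973, 0.2309]
ee_rot: [0.559, -0.434, 0.433, -0.559]
ft_force: [-0.9, -0.8, -0.1]
grip_width: 0.998
white [216.  22.] 444 xy [538.  20.] r 17.3 z 0.07
white [406.  52.] 3669 xy [ 554. -139.] r 28.7 z 0.073
white [597. 103.] 2252 xy [ 558. -320.] r 28.3 z 0.068
white [315. 174.] 1559 xy [428. -92.] r 27.2 z 0.073
white [448. 184.] 2626 xy [ 455. -214.] r 28.4 z 0.072
white [272.  98.] 2154 xy [889. 241.] r 132.5 z 0.071
white [385. 110.] 755 xy [ 876. -125.] r 106.9 z 0.084
white [541. 163.] 3920 xy [ 700. -612.] r 173.8 z 0.07
white [198. 182.] 151 xy [592. 440.] r 34.2 z 0.08
white [448. 207.] 191 xy [ 558. -319.] r 28.8 z 0.071
[ 0.4269 -0.0973  0.2309] [-0.9 -0.8 -0.1] 0.997781738148854
offset [-0.022  0.504  0.009]
```

View pics/w1.png

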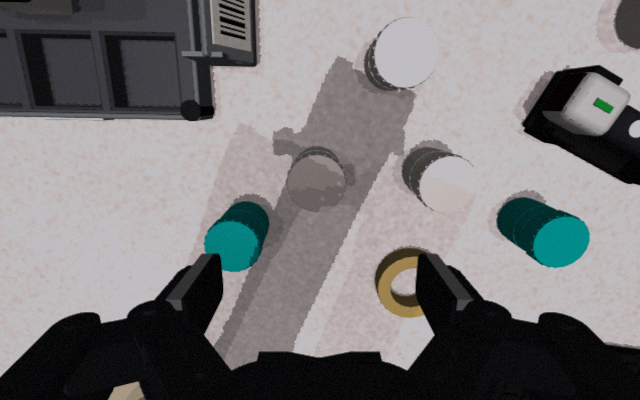

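The wrist view shows the jar under the gripper at (315,180), and its position agrees with the top camera within 2 mm. The turquoise look-alike at (237,235) is clear of the fingers. I'll descend and grip.

```bash
python3 -m pendant '{"offset":[[-0.02,0.25,0.01],[-0.02,0.5,0.01],[-0.02,0.72,0.01],[-0.02,0.9,0.01],[-0.02,0.97,0.01],[-0.02,0.97,0.01]],"turn":[[0,0,0],[0,0,0],[0,0,0],[0,0,0],[0,0,0],[0,0,0]]}' 100 40 && python3 -m pendant '{"offset":[[0,0,0],[0,0,0],[0,0,0],[0,0,0],[0,0,0],[0,0,0]],"turn":[[0,0,0],[0,0,0],[0,0,0],[0,0,0],[0,0,0],[0,0,0]]}' 0 40 && python3 -m pendant '{"offset":[[0,-0.2,0],[0,-0.4,0],[0,-0.6,0],[0,-0.6,0]],"turn":[[0,0,0],[0,0,0],[0,0,0],[0,0,0]]}'; python3 -c "
from h import *
move([.4478,.2419,.157])"
```

```text
clock: 2.92
position: [0.4269, -0.094, 0.0368]
ee_rot: [0.558, -0.435, 0.433, -0.558]
ft_force: [0.4, 0.3, 0.2]
grip_width: 1.001
clock: 3.68
position: [0.4278, -0.0945, 0.0382]
ee_rot: [0.558, -0.434, 0.434, -0.558]
ft_force: [-1.9, -0.5, 6.9]
grip_width: 0.645
clock: 4.18
position: [0.4298, -0.0949, 0.1615]
ee_rot: [-0.558, 0.432, -0.437, 0.558]
ft_force: [-0.5, -0.2, -1.8]
grip_width: 0.643
offset [-1.61   0.017  0.501]
```

```bash
python3 -m pendant '{"offset":[[-0.25,0,0.08],[-0.5,0,0.16],[-0.75,0,0.24],[-0.8,0,0.25],[-0.8,0,0.25]],"turn":[[0,0,0],[0,0,0],[0,0,0],[0,0,0],[0,0,0]]}' && python3 -m pendant '{"offset":[[-0.25,0,0.08],[-0.5,0,0.16],[-0.75,0,0.24],[-0.8,0,0.25],[-0.8,0,0.25]],"turn":[[0,0,0],[0,0,0],[0,0,0],[0,0,0],[0,0,0]]}'
cat > c.py <<'E'
from h import *
o,im,d=shot('wrist','w2.png'); P=cloud('wrist',o,d); g=cv2.cvtColor(im,cv2.COLOR_RGB2GRAY)
c=np.array([.5297,.1808]);yw=np.radians(13.04);x=np.array([np.cos(yw),np.sin(yw)]);y=np.array([-x[1],x[0]])
q=(P[...,:2]-c)@np.c_[x,y]; z=P[...,2]
for px in(-.066,.066):
  for py in(-.078,0,.078):
    m=(abs(q[...,0]-px)<.045)&(abs(q[...,1]-py)<.05)&(abs(z-.014)<.006)
    if m.sum()>100:
        a=q[m]*1000; print('pocket',px,py,m.sum(),'x',np.percentile(a[:,0],[1,99]).round(1),'y',np.percentile(a[:,1],[1,99]).round(1))
m=(abs(q[...,0])<.05)&(abs(q[...,1])<.09)&(z>.125)&(z<.2)
if m.sum(): 
    a=q[m]*1000; r=cv2.minAreaRect(a.astype(np.float32)); print('bar',m.sum(),np.round(r[0],1),np.round(r[1],1),round(r[2],1),np.percentile(z[m],[5,50,95]).round(3))
m=(z>.036)&(z<.047)&(q[...,0]<-.02)&(abs(q[...,0])<.13)&(abs(q[...,1])<.125)
print('xmin edge',np.percentile(q[m][:,0],[.2,1])*1000)
print(o['position'].round(4))
for t in([.4478,.2419,.157],): move(t)
E
python3 c.py
```

```text
clock: 4.8
position: [0.4385, 0.0725, 0.1605]
ee_rot: [-0.558, 0.432, -0.436, 0.558]
ft_force: [0.8, -0.5, -1.2]
grip_width: 0.644
clock: 5.42
position: [0.4476, 0.2388, 0.1593]
ee_rot: [0.559, -0.432, 0.436, -0.558]
ft_force: [-0.5, -1.0, -1.3]
grip_width: 0.641
pocket -0.066 -0.078 4754 x [-99.4 -38.1] y [-107.9  -28.6]
pocket -0.066 0 4927 x [-99.9 -38.5] y [-29.7  48.9]
pocket -0.066 0.078 3353 x [-94.4 -38.9] y [ 28.4 113.6]
pocket 0.066 -0.078 5469 x [35.7 85.8] y [-107.3  -28.4]
pocket 0.066 0 5573 x [35.2 84. ] y [-28.9  49.4]
pocket 0.066 0.078 5932 x [34.8 82.2] y [ 28.6 114.2]
bar 21703 [-19.1  15. ] [ 60.6 150.9] 0.8 [0.154 0.16  0.193]
xmin edge [-109.60058631 -108.7854757 ]
[0.4476 0.2388 0.1593]
offset [-0.019  0.012  0.005]
```

View pics/w2.png

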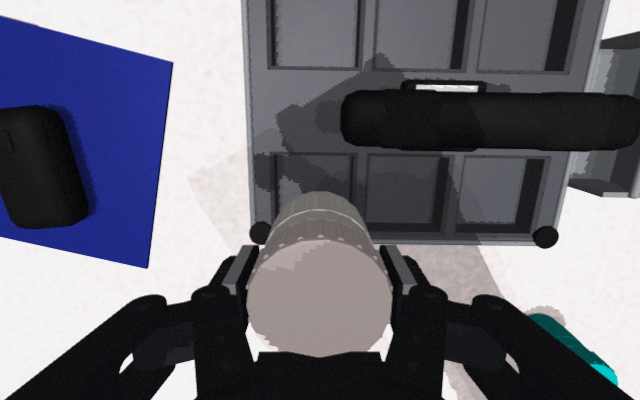

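The wrist view shows the jar held upright and centred. The pockets are visible, with the near row at (305,185), (405,190) and (505,195). The bar is already part-raised, with its top at about 0.16 m. One tighter check on the pocket edges before lowering.

```bash
cat > c2.py <<'E'
from h import *
c=np.array([.5297,.1808]);yw=np.radians(13.04);x=np.array([np.cos(yw),np.sin(yw)]);y=np.array([-x[1],x[0]])
for cn in('wrist','top'):
  o,im,d=shot(cn); P=cloud(cn,o,d)
  q=(P[...,:2]-c)@np.c_[x,y]; z=P[...,2]
  for px in(-.066,.066):
   for py in(-.078,0,.078):
    m=(abs(q[...,0]-px)<.0395)&(abs(q[...,1]-py)<.0385)&(z<.022)&(z>.005)
    if m.sum()>100:
        a=q[m]*1000; print(cn,px,py,m.sum(),'x',np.percentile(a[:,0],[2,98]).round(1),'y',np.percentile(a[:,1],[2,98]).round(1),np.median(z[m]).round(3))
  m=(abs(q[...,0])<.05)&(abs(q[...,1])<.085)&(z>.15)&(z<.165)
  r=cv2.minAreaRect((q[m]*1000).astype(np.float32)); print('bar',m.sum(),np.round(r[0],1),np.round(r[1],1),round(r[2],1),np.median(z[m]).round(3))
E
python3 c2.py
```

```text
wrist -0.066 -0.078 4577 x [-99.3 -38.5] y [-107.9  -53.9] 0.013
wrist -0.066 0 4928 x [-99.7 -39.2] y [-29.5  30.6] 0.013
wrist -0.066 0.078 3107 x [-84.3 -39.2] y [ 48.9 113.6] 0.013
wrist 0.066 -0.078 5269 x [36.4 85.3] y [-107.2  -53.3] 0.013
wrist 0.066 0 5510 x [35.8 83.4] y [-28.9  31.4] 0.013
wrist 0.066 0.078 5574 x [35.4 81.6] y [ 49.6 114. ] 0.013
bar 17491 [-19.   12.5] [ 60.6 145.7] 0.8 0.16
top -0.066 -0.078 408 x [-93.8 -33.3] y [-106.9  -44.6] 0.015
top -0.066 0 199 x [-91.7 -32.9] y [-29.   13.4] 0.015
top 0.066 -0.078 370 x [40.9 99.7] y [-106.4  -43.9] 0.016
top 0.066 0 334 x [47.  99.3] y [-27.4  35. ] 0.016
top 0.066 0.078 136 x [48.8 98.9] y [51.3 85.7] 0.015
bar 268 [-0.6 -8.5] [ 25.6 106.3] 0.5 0.161
```

```bash
python3 -m pendant '{"offset":[[-0.03,0,0.007],[-0.03,0.15,0.007],[-0.03,0.3,0.007],[-0.03,0.42,0.007],[-0.03,0.5,0.007],[-0.03,0.54,0.007],[-0.03,0.54,0.007]],"turn":[[0,0,0],[0,0,0],[0,0,0],[0,0,0],[0,0,0],[0,0,0],[0,0,0]]}' && python3 -m pendant '{"offset":[[0,0,0],[0,0,0],[0,0,0],[0,0,0]],"turn":[[0,0,0],[0,0,0],[0,0,0],[0,0,0]]}' 92 40 && python3 -m pendant '{"offset":[[0,-0.15,0],[0,-0.3,0],[0,-0.6,0],[0,-0.75,0],[0,-0.75,0]],"turn":[[0,0,0],[0,0,0],[0,0,0],[0,0,0],[0,0,0]]}'; python3 jars.py; python3 -c "
from h import *
move([.554,-.139,.2])"
```

```text
clock: 6.45
position: [0.4491, 0.2436, 0.0523]
ee_rot: [0.558, -0.432, 0.437, -0.558]
ft_force: [0.1, -0.7, -1.0]
grip_width: 0.644
clock: 6.95
position: [0.4491, 0.2436, 0.0523]
ee_rot: [-0.558, 0.432, -0.437, 0.558]
ft_force: [-0.4, 0.2, 0.4]
grip_width: 0.919
clock: 7.58
position: [0.4492, 0.2449, 0.2045]
ee_rot: [-0.556, 0.431, -0.438, 0.559]
ft_force: [-0.3, 0.0, 0.1]
grip_width: 0.922
white [608. 108.] 1478 xy [562.  40.] r 57.1 z 0.076
white [319. 198.] 3438 xy [446. 244.] r 28.7 z 0.086
white [272.  97.] 2151 xy [888. 241.] r 132.8 z 0.072
white [385. 111.] 729 xy [ 875. -125.] r 106.8 z 0.084
white [541. 163.] 3905 xy [ 700. -609.] r 174.5 z 0.07
white [388. 205.] 271 xy [ 555. -139.] r 28.6 z 0.075
white [448. 207.] 196 xy [ 558. -319.] r 28.7 z 0.071
white [413. 238.] 282 xy [ 456. -214.] r 28.3 z 0.075
[0.4492 0.2449 0.2045] [-0.3  0.   0.1] 0.9224008261492534
offset [1.986 0.023 0.047]
```

Jar 1 is seated: its centre is at (446,244) and its top reads 86 mm, against 73 mm for jars on the bench. On to jar 2.

```bash
for i in 1 2; do python3 -m pendant '{"offset":[[0.28,0,0.01],[0.55,0,0.02],[0.8,0,0.02],[0.99,0,0.025],[0.99,0,0.025]],"turn":[[0,0,0],[0,0,0],[0,0,0],[0,0,0],[0,0,0]]}' 100; done; python3 jars.py; python3 -c "
from h import *
move([.5545,-.139,.037])"
```

```text
clock: 8.3
position: [0.5011, 0.0497, 0.2016]
ee_rot: [0.557, -0.434, 0.438, -0.556]
ft_force: [0.2, 0.3, 0.2]
grip_width: 0.997
clock: 8.93
position: [0.5529, -0.1436, 0.2011]
ee_rot: [0.557, -0.436, 0.439, -0.555]
ft_force: [0.2, 0.5, -0.3]
grip_width: 0.998
white [101. 134.] 372 xy [560.  45.] r 54.5 z 0.077
white [117. 125.] 1544 xy [564.  30.] r 44.9 z 0.071
white [314. 181.] 2343 xy [ 554. -139.] r 28.5 z 0.073
white [510. 227.] 2007 xy [ 558. -319.] r 28.3 z 0.068
white [367. 304.] 2322 xy [ 455. -214.] r 28.9 z 0.072
white [272.  97.] 2152 xy [889. 241.] r 132.7 z 0.071
white [385. 110.] 737 xy [ 875. -124.] r 106.4 z 0.084
white [542. 162.] 3873 xy [ 702. -612.] r 173.8 z 0.07
white [389. 206.] 220 xy [ 555. -139.] r 28.0 z 0.076
[ 0.5529 -0.1436  0.2011] [ 0.2  0.5 -0.3] 0.9981331706108526
offset [-0.006  0.824  0.008]
```

```bash
python3 -m pendant '{"offset":[[-0.006,0.25,0.008],[-0.006,0.5,0.008],[-0.006,0.7,0.008],[-0.006,0.8,0.008],[-0.006,0.824,0.008],[-0.006,0.824,0.008]],"turn":[[0,0,0],[0,0,0],[0,0,0],[0,0,0],[0,0,0],[0,0,0]]}' 100 40 && python3 -m pendant '{"offset":[[0,0,0],[0,0,0],[0,0,0],[0,0,0],[0,0,0],[0,0,0]],"turn":[[0,0,0],[0,0,0],[0,0,0],[0,0,0],[0,0,0],[0,0,0]]}' 0 40 && python3 -m pendant '{"offset":[[0,-0.2,0],[0,-0.4,0],[0,-0.6,0],[0,-0.62,0]],"turn":[[0,0,0],[0,0,0],[0,0,0],[0,0,0]]}'; python3 -c "
from h import *
move([.6112,.1225,.16])
o=manip.get_obs(); print(R.from_quat(o['ee_rot']).as_matrix().round(3))"
```

```text
clock: 9.78
position: [0.5553, -0.1385, 0.0381]
ee_rot: [0.557, -0.434, 0.438, -0.556]
ft_force: [0.1, 0.0, 0.8]
grip_width: 0.996
clock: 10.52
position: [0.5563, -0.1387, 0.0397]
ee_rot: [0.557, -0.433, 0.438, -0.557]
ft_force: [-0.8, 0.0, 7.4]
grip_width: 0.647
clock: 11.02
position: [0.5572, -0.1382, 0.167]
ee_rot: [-0.556, 0.431, -0.44, 0.557]
ft_force: [0.2, 0.2, -3.2]
grip_width: 0.641
offset [-1.201  0.029  0.575]
[[ 0.24   0.011  0.971]
 [-0.971 -0.007  0.24 ]
 [ 0.009 -1.     0.009]]
```

```bash
for i in 1 2; do python3 -m pendant '{"offset":[[-0.2,0,0.1],[-0.4,0,0.2],[-0.6,0.01,0.287],[-0.6,0.015,0.287],[-0.6,0.015,0.287]],"turn":[[0,0,0],[0,0,0],[0,0,0],[0,0,0],[0,0,0]]}'; done; python3 -c "
from h import *
move([.6112,.1225,.054])"; python3 c2.py | grep wrist
```

```text
clock: 11.65
position: [0.5836, -0.0086, 0.1625]
ee_rot: [0.557, -0.432, 0.44, -0.557]
ft_force: [-0.1, 0.6, -1.1]
grip_width: 0.645
clock: 12.28
position: [0.6107, 0.1197, 0.1582]
ee_rot: [0.557, -0.432, 0.441, -0.556]
ft_force: [-0.5, -0.8, -1.4]
grip_width: 0.641
offset [-0.018  0.521  0.003]
wrist 0.066 -0.078 3116 x [51.9 93.9] y [-106.6  -41.8] 0.013
wrist 0.066 0 5052 x [32.2 92.8] y [-23.5  36.4] 0.013
wrist 0.066 0.078 4772 x [31.6 92.2] y [ 61.  114.7] 0.013
```

```bash
python3 -m pendant '{"offset":[[-0.02,0,0],[-0.02,0.15,0.001],[-0.02,0.3,0.001],[-0.02,0.42,0.001],[-0.02,0.49,0.001],[-0.02,0.52,0.001],[-0.02,0.52,0.001]],"turn":[[0,0,0],[0,0,0],[0,0,0],[0,0,0],[0,0,0],[0,0,0],[0,0,0]]}' && python3 -m pendant '{"offset":[[0,0,0],[0,0,0],[0,0,0],[0,0,0]],"turn":[[0,0,0],[0,0,0],[0,0,0],[0,0,0]]}' 92 40 && python3 -m pendant '{"offset":[[0,-0.15,0],[0,-0.3,0],[0,-0.6,0],[0,-0.75,0],[0,-0.75,0]],"turn":[[0,0,0],[0,0,0],[0,0,0],[0,0,0],[0,0,0]]}'; python3 jars.py; python3 -c "
from h import *
move([.456,-.214,.2])"
```

```text
clock: 13.25
position: [0.6114, 0.1223, 0.0551]
ee_rot: [0.556, -0.432, 0.441, -0.556]
ft_force: [-0.0, 0.8, -0.7]
grip_width: 0.641
clock: 13.75
position: [0.6115, 0.1223, 0.0552]
ee_rot: [0.556, -0.432, 0.441, -0.556]
ft_force: [0.3, -0.3, 1.2]
grip_width: 0.92
clock: 14.38
position: [0.6111, 0.1242, 0.2081]
ee_rot: [-0.555, 0.431, -0.442, 0.557]
ft_force: [0.5, -0.5, -0.6]
grip_width: 0.92
white [621.  16.] 1300 xy [799. -70.] r 21.3 z 0.08
white [320. 196.] 3351 xy [609. 123.] r 28.6 z 0.086
white [407. 256.] 300 xy [565.  26.] r 45.0 z 0.073
white [265.  94.] 1587 xy [888. 241.] r 132.7 z 0.072
white [385. 110.] 749 xy [ 875. -124.] r 107.8 z 0.084
white [542. 163.] 3887 xy [ 703. -614.] r 171.9 z 0.07
white [198. 182.] 152 xy [592. 440.] r 34.7 z 0.08
white [448. 207.] 193 xy [ 560. -321.] r 28.9 z 0.071
white [413. 239.] 283 xy [ 457. -213.] r 28.6 z 0.075
[0.6111 0.1242 0.2081] [ 0.5 -0.5 -0.6] 0.9195565539158881
offset [ 1.457  0.031 -1.147]
```

Jar 2 is seated at (609,123) with its top at 86 mm. On to jar 3.

```bash
for i in 1 2; do python3 -m pendant '{"offset":[[0.2,0,-0.16],[0.4,0,-0.32],[0.6,0.01,-0.47],[0.728,0.01,-0.573],[0.728,0.01,-0.573]],"turn":[[0,0,0],[0,0,0],[0,0,0],[0,0,0],[0,0,0]]}' 100; done; python3 jars.py; python3 -c "
from h import *
move([.456,-.213,.037])"
```

```text
clock: 15.1
position: [0.5315, -0.0485, 0.2021]
ee_rot: [0.556, -0.434, 0.442, -0.554]
ft_force: [-0.5, 0.6, 0.7]
grip_width: 0.998
clock: 15.72
position: [0.4528, -0.2183, 0.2001]
ee_rot: [0.556, -0.436, 0.443, -0.553]
ft_force: [-0.0, -0.1, 0.4]
grip_width: 1.0
white [30. 18.] 628 xy [533.  19.] r 12.6 z 0.07
white [471.  93.] 2819 xy [ 558. -320.] r 28.3 z 0.068
white [314. 181.] 2406 xy [ 456. -213.] r 28.5 z 0.073
white [272.  97.] 2155 xy [889. 241.] r 132.7 z 0.072
white [383. 114.] 643 xy [ 875. -124.] r 106.4 z 0.084
white [542. 163.] 3880 xy [ 700. -612.] r 172.8 z 0.07
[ 0.4528 -0.2183  0.2001] [-0.  -0.1  0.4] 1.000180861053208
offset [-0.018  0.818  0.008]
```

```bash
python3 -m pendant '{"offset":[[-0.018,0.25,0.008],[-0.018,0.5,0.008],[-0.018,0.7,0.008],[-0.018,0.79,0.008],[-0.018,0.818,0.008],[-0.018,0.818,0.008]],"turn":[[0,0,0],[0,0,0],[0,0,0],[0,0,0],[0,0,0],[0,0,0]]}' 100 40 && python3 -m pendant '{"offset":[[0,0,0],[0,0,0],[0,0,0],[0,0,0],[0,0,0],[0,0,0]],"turn":[[0,0,0],[0,0,0],[0,0,0],[0,0,0],[0,0,0],[0,0,0]]}' 0 40 && python3 -m pendant '{"offset":[[0,-0.2,0],[0,-0.4,0],[0,-0.6,0],[0,-0.62,0]],"turn":[[0,0,0],[0,0,0],[0,0,0],[0,0,0]]}'; cat > rot.py <<'E'
from h import *
def face(yx,pitchvec=None):
    "turn (units of 45deg, tool axes) to point tool down with tool x at world yaw yx deg"
    o=manip.get_obs(); a=np.radians(yx); x=np.array([np.cos(a),np.sin(a),0]); y=np.array([0,0,-1.])
    G=R.from_matrix(np.c_[x,y,np.cross(x,y)]); d=R.from_quat(o['ee_rot']).inv()*G
    print('turn',(d.as_rotvec()/np.radians(45)).round(3))
E
python3 -c "
from rot import *
move([.4826,.0927,.16]); face(-77)"
```

```text
clock: 16.58
position: [0.4569, -0.2128, 0.0378]
ee_rot: [0.556, -0.434, 0.442, -0.554]
ft_force: [0.0, 0.6, -0.3]
grip_width: 0.999
clock: 17.32
position: [0.4577, -0.2131, 0.0392]
ee_rot: [0.556, -0.433, 0.443, -0.555]
ft_force: [-1.9, 0.7, 8.2]
grip_width: 0.645
clock: 17.82
position: [0.4581, -0.2125, 0.1663]
ee_rot: [0.556, -0.431, 0.444, -0.555]
ft_force: [-0.1, 0.0, -2.0]
grip_width: 0.647
offset [-1.456  0.013  0.475]
turn [-0.013  0.011  0.02 ]
```

```bash
for i in 1 2; do python3 -m pendant '{"offset":[[-0.25,0,0.08],[-0.5,0,0.16],[-0.7,0.01,0.23],[-0.728,0.01,0.237],[-0.728,0.01,0.237]],"turn":[[0,0,0],[0,0,0],[-0.006,0.005,0.01],[-0.006,0.005,0.01],[-0.006,0.005,0.01]]}'; done; python3 -c "
from rot import *
move([.4826,.0930,.053]); face(-77)"; python3 c2.py | grep wrist
```

```text
clock: 18.45
position: [0.4699, -0.0602, 0.162]
ee_rot: [0.555, -0.436, 0.442, -0.554]
ft_force: [0.1, 0.3, -1.3]
grip_width: 0.643
clock: 19.08
position: [0.4827, 0.091, 0.1587]
ee_rot: [0.554, -0.44, 0.44, -0.553]
ft_force: [-0.9, -1.0, -1.7]
grip_width: 0.646
offset [-0.01   0.528  0.002]
turn [ 0.001 -0.     0.001]
wrist -0.066 -0.078 3134 x [-79.1 -38.2] y [-107.3  -42.5] 0.013
wrist -0.066 0 4936 x [-99.9 -39.7] y [-24.1  35.7] 0.013
wrist -0.066 0.078 1063 x [-100.1  -38.9] y [ 58.7 114.2] 0.013
wrist 0.066 -0.078 1303 x [35.4 60.7] y [-106.8  -41.8] 0.013
wrist 0.066 0 5412 x [35.5 81.7] y [-23.3  36.4] 0.013
wrist 0.066 0.078 5087 x [35.4 81.6] y [ 61.4 114.7] 0.013
```

```bash
python3 -m pendant '{"offset":[[-0.012,0,0],[-0.012,0.15,0.001],[-0.012,0.3,0.001],[-0.012,0.42,0.001],[-0.012,0.5,0.001],[-0.012,0.53,0.001],[-0.012,0.53,0.001]],"turn":[[0,0,0],[0,0,0],[0,0,0],[0,0,0],[0,0,0],[0,0,0],[0,0,0]]}' && python3 -m pendant '{"offset":[[0,0,0],[0,0,0],[0,0,0],[0,0,0]],"turn":[[0,0,0],[0,0,0],[0,0,0],[0,0,0]]}' 92 40 && python3 -m pendant '{"offset":[[0,-0.15,0],[0,-0.3,0],[0,-0.6,0],[0,-0.8,0],[0,-0.8,0]],"turn":[[0,0,0],[0,0,0],[0,0,0],[0,0,0],[0,0,0]]}'; python3 jars.py w3.png; cat > sc.py <<'E'
from rot import *
o,im,d=shot('wrist'); 
move([.55,-.374,.25]); face(-10.5)
E
python3 sc.py
```

```text
clock: 20.05
position: [0.483, 0.0925, 0.0535]
ee_rot: [0.553, -0.44, 0.441, -0.553]
ft_force: [0.9, -1.0, -2.0]
grip_width: 0.645
clock: 20.55
position: [0.483, 0.0925, 0.0536]
ee_rot: [0.553, -0.44, 0.441, -0.553]
ft_force: [-0.8, 0.1, 0.4]
grip_width: 0.919
clock: 21.18
position: [0.4844, 0.0931, 0.2164]
ee_rot: [-0.552, 0.439, -0.443, 0.554]
ft_force: [1.4, -0.4, 0.0]
grip_width: 0.924
white [318.  31.] 4087 xy [609. 123.] r 28.6 z 0.087
white [407.  51.] 404 xy [607.  51.] r 18.7 z 0.075
white [416. 110.] 549 xy [564.  27.] r 45.3 z 0.072
white [319. 195.] 3121 xy [480.  94.] r 28.7 z 0.086
white [145. 200.] 3174 xy [442. 239.] r 28.9 z 0.086
white [272.  97.] 2154 xy [887. 240.] r 132.5 z 0.072
white [385. 110.] 718 xy [ 877. -125.] r 107.2 z 0.084
white [541. 161.] 3775 xy [ 700. -611.] r 172.3 z 0.07
white [448. 207.] 194 xy [ 559. -320.] r 28.9 z 0.07
[0.4844 0.0931 0.2164] [ 1.4 -0.4  0. ] 0.924353015687443
offset [ 2.349 -0.184 -0.19 ]
turn [ 2.000e-03 -1.481e+00  1.000e-03]
```

View pics/w3.png

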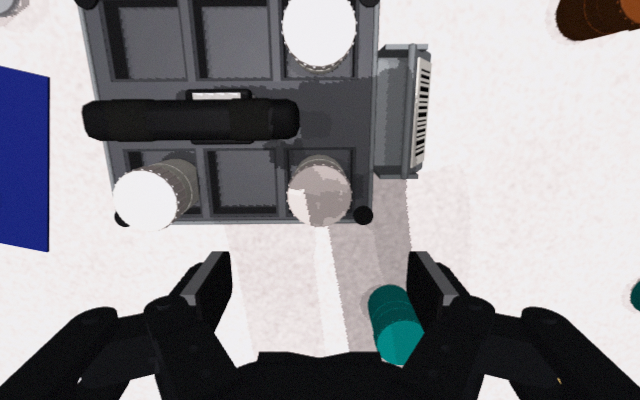

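All three jars stand in pockets: tops at wrist pixels (318,31), (319,195) and (145,200), heights 86–87 mm. The label is at (423,112). Before the scanner, I'll check how much room the wash bottle leaves.

```bash
python3 -m pendant '{"offset":[[0.25,-0.1,-0.03],[0.5,-0.2,-0.06],[0.75,-0.2,-0.08],[0.98,-0.2,-0.08],[0.98,-0.2,-0.08]],"turn":[[0,0,0],[0,-0.2,0],[0,-0.4,0],[0,-0.6,0],[0,-0.7,0]]}' 60; cat > wb.py <<'E'
from rot import *
o,im,d=shot('top'); P=cloud('top',o,d); V,U=np.mgrid[:400,:640]
reg=(U>440)&(U<515)&(V>145)&(V<200)
for a,b in((.09,.13),(.13,.16),(.16,.19),(.19,.23)):
    m=reg&(P[...,2]>a)&(P[...,2]<b)
    if m.sum()>5: print(a,m.sum(),P[m].min(0).round(3),P[m].max(0).round(3))
m=(abs(P[...,0]-.445)<.05)&(abs(P[...,1]-.242)<.05)&(P[...,2]>.08)&(P[...,2]<.1)
a=P[m]; print('jar1',m.sum(),a.mean(0).round(3)) if m.sum() else 0
move([.55,-.374,.25]); face(-10.5); print(o['joint_pos'].round(2))
E
python3 wb.py
```

```text
clock: 21.95
position: [0.5098, -0.1064, 0.2507]
ee_rot: [0.652, -0.276, 0.274, -0.651]
ft_force: [0.0, 0.7, 0.5]
grip_width: 0.597
0.09 116 [ 0.631 -0.396  0.09 ] [ 0.686 -0.343  0.13 ]
0.13 262 [ 0.632 -0.409  0.13 ] [ 0.696 -0.344  0.16 ]
0.16 155 [ 0.644 -0.395  0.16 ] [ 0.681 -0.357  0.188]
0.19 53 [ 0.661 -0.441  0.192] [ 0.674 -0.374  0.217]
jar1 283 [0.443 0.238 0.089]
offset [ 1.103  0.004 -0.804]
turn [ 0.002 -0.776 -0.004]
[ 0.87  0.17 -0.83  1.67  0.13  1.36 -0.78]
```

```bash
python3 -m pendant '{"offset":[[0.25,0,-0.18],[0.5,0,-0.36],[0.75,0,-0.55],[0.98,0,-0.71],[0.98,0,-0.71]],"turn":[[0,-0.15,0],[0,-0.3,0],[0,-0.5,0],[0,-0.7,0],[0,-0.776,0]]}' && python3 -m pendant '{"offset":[[0.1,0,-0.01],[0.1,0.15,-0.01],[0.1,0.25,-0.01],[0.1,0.25,-0.01]],"turn":[[0,0,0],[0,0,0],[0,0,0],[0,0,0]]}'; cat > s2.py <<'E'
from rot import *
o,im,d=shot('wrist','w4.png'); P=cloud('wrist',o,d); z=P[...,2]; hsv=cv2.cvtColor(im,cv2.COLOR_RGB2HSV)
near=(abs(P[...,0]-.55)<.06)&(abs(P[...,1]+.375)<.11)
m=near&(abs(z-.070)<.006)&(im.min(2)>100)
h=cv2.minAreaRect((P[m][:,:2]*1000).astype(np.float32)); print('head',m.sum(),h,np.median(z[m]))
m=near&(z>.056)&(z<.068)&(im.max(2)<100); print('dark',m.sum())
h2=cv2.minAreaRect((P[m][:,:2]*1000).astype(np.float32)); print('handle',h2)
b=P[m][:,:2]; mu=b.mean(0); w,v=np.linalg.eigh(np.cov((b-mu).T)); print('pca',mu.round(4),v[:,1].round(3))
print(o['position'].round(4),o['joint_pos'].round(2)); move([.5485,-.371,.034]); face(-10.5)
E
python3 s2.py
```

```text
clock: 22.62
position: [0.5448, -0.3478, 0.2475]
ee_rot: [-0.703, 0.069, -0.064, 0.705]
ft_force: [0.4, 0.5, -0.2]
grip_width: 0.598
clock: 23.12
position: [0.5627, -0.3526, 0.195]
ee_rot: [-0.703, 0.07, -0.062, 0.705]
ft_force: [0.1, -0.5, -0.1]
grip_width: 0.603
head 2469 ((554.4180297851562, -335.9859924316406), (78.73481750488281, 41.780372619628906), 77.778564453125) 0.06799851118814515
dark 3951
handle ((544.8106689453125, -377.31982421875), (167.9331512451172, 45.85115051269531), 77.56581115722656)
pca [ 0.5421 -0.3928] [0.195 0.981]
[ 0.5627 -0.3526  0.195 ] [ 1.    0.55 -0.75  1.35  0.37  1.39  0.07]
offset [-0.05   0.814 -0.103]
turn [-0.002 -0.005 -0.011]
```

View pics/w4.png

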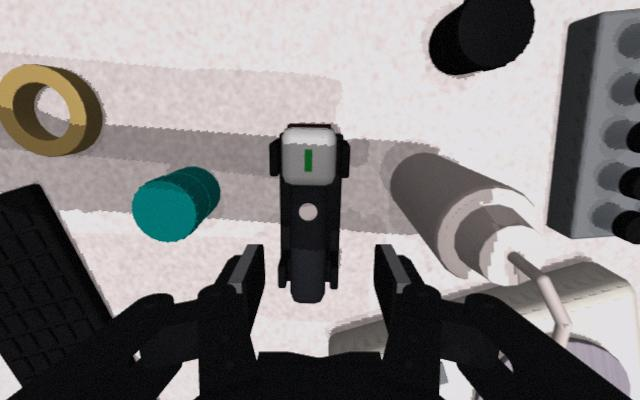

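The wrist view shows the scanner docked, head with the green mark at (310,160) and handle down to (308,300). The fingers are either side of it and the wash bottle is clear to the right.

```bash
python3 -c "
from rot import *
move([.5467,-.370,.034]); face(-12)"; python3 -m pendant '{"offset":[[-0.06,0.1,-0.095],[-0.06,0.3,-0.095],[-0.06,0.5,-0.095],[-0.06,0.5,-0.095]],"turn":[[0,0.028,-0.01],[0,0.028,-0.01],[0,0.028,-0.01],[0,0.028,-0.01]]}'; python3 -c "
from rot import *
move([.5467,-.370,.034]); face(-12)"
```

```text
offset [-0.059  0.814 -0.1  ]
turn [-0.002  0.028 -0.011]
clock: 23.68
position: [0.5459, -0.3686, 0.0952]
ee_rot: [-0.702, 0.075, -0.073, 0.704]
ft_force: [-0.3, -1.2, 1.5]
grip_width: 0.602
offset [ 0.007  0.306 -0.007]
turn [-0.003 -0.    -0.005]
```

```bash
python3 -m pendant '{"offset":[[0.007,0.1,-0.007],[0.007,0.2,-0.007],[0.007,0.28,-0.007],[0.007,0.305,-0.007],[0.007,0.305,-0.007]],"turn":[[0,0,0],[0,0,0],[0,0,0],[0,0,0],[0,0,0]]}' && python3 -m pendant '{"offset":[[0,0,0],[0,0,0],[0,0,0],[0,0,0],[0,0,0],[0,0,0]],"turn":[[0,0,0],[0,0,0],[0,0,0],[0,0,0],[0,0,0],[0,0,0]]}' 0 50; python3 -c "
from h import *
o=manip.get_obs(); print(o['position'],o['ee_rot'],o['joint_pos'].round(2))"
```

```text
clock: 24.3
position: [0.5468, -0.3699, 0.0341]
ee_rot: [-0.702, 0.075, -0.072, 0.704]
ft_force: [-0.5, 0.2, 0.4]
grip_width: 0.6
clock: 25.05
position: [0.5474, -0.3702, 0.035]
ee_rot: [-0.702, 0.075, -0.073, 0.704]
ft_force: [-1.0, -0.7, 5.7]
grip_width: 0.387
[ 0.54739226 -0.3702057   0.03500056] [-0.70230061  0.07494418 -0.07291842  0.70415916] [ 1.01  0.68 -0.68  1.52  0.46  1.11  0.02]
```

```bash
python3 -m pendant '{"offset":[[0,-0.15,0],[0,-0.3,0],[0,-0.55,0],[0,-0.8,0],[0,-0.8,0]],"turn":[[0,0,0],[0,0,0],[0,0,0],[0,0,0],[0,0,0]]}'
cat > scan.py <<'E'
from rot import *
D=dict(p=np.array([.5474,-.3702,.0350]),q=[-0.70230061,0.07494418,-0.07291842,0.70415916])
c=np.array([.5293,.1836,0]); a=np.radians(13.04); yh=np.array([-np.sin(a),np.cos(a),0]); L=c-.170*yh+[0,0,.055]
n=-yh*np.cos(np.pi/6)+np.array([0,0,.5])
def target(p=25,dist=.11):
    p=np.radians(p); tz=np.cos(p)*yh+[0,0,-np.sin(p)]; ty=-np.sin(p)*yh+[0,0,-np.cos(p)]; tx=np.cross(ty,tz)
    w=L-dist*tz; return w-.077*tz+.015*ty, R.from_matrix(np.c_[tx,ty,tz])
def to(P,G):
    o=manip.get_obs(); r=R.from_quat(o['ee_rot'])
    print('offset',(r.inv().apply(P-o['position'])/.2).round(3),'turn',((r.inv()*G).as_rotvec()/np.radians(45)).round(3))
if __name__=='__main__':
    P,G=target(); print(P.round(4)); to(P+[0,0,.06],G); to(P,G)
    from jars import jars; jars('top')
E
python3 scan.py
```

```text
clock: 25.68
position: [0.5496, -0.3712, 0.1994]
ee_rot: [0.703, -0.073, 0.075, -0.703]
ft_force: [-0.7, 0.2, -1.3]
grip_width: 0.39
[ 0.6073 -0.1533  0.1204]
offset [0.055 0.095 1.126] turn [-0.546 -0.548 -0.118]
offset [0.055 0.395 1.126] turn [-0.546 -0.548 -0.118]
white [272.  97.] 2152 xy [889. 241.] r 132.7 z 0.072
white [385. 110.] 730 xy [ 876. -124.] r 108.0 z 0.084
white [539. 134.] 1026 xy [ 803. -597.] r 103.3 z 0.071
white [573. 196.] 287 xy [ 632. -697.] r 71.9 z 0.066
```

```bash
cat > jp.py <<'E'
from h import *
def pj(cn='top'):
    o,im,d=shot(cn); P=cloud(cn,o,d); hsv=cv2.cvtColor(im,cv2.COLOR_RGB2HSV)
    for n,x,y in(('A',.4474,.2447),('B',.6112,.1225),('C',.4826,.0927)):
        m=(np.hypot(P[...,0]-x,P[...,1]-y)<.045)&(P[...,2]>.078)&(P[...,2]<.105)&(hsv[...,1]<40)&(hsv[...,2]>100)
        if m.sum()<20: print(n,'none',m.sum()); continue
        a=P[m]; cc,r=cv2.minEnclosingCircle(a[:,:2].astype(np.float32)*1000)
        A=np.c_[a[:,:2],np.ones(len(a))]; s=np.linalg.lstsq(A,a[:,2],rcond=None)[0]
        print(n,m.sum(),np.round(cc),round(r,1),'z',np.median(a[:,2]).round(4),'slope',s[:2].round(3))
pj()
E
python3 jp.py; python3 -m pendant '{"offset":[[0.02,0,0.25],[0.04,0,0.5],[0.05,0.05,0.75],[0.055,0.09,0.95],[0.055,0.09,0.99],[0.055,0.09,0.99]],"turn":[[-0.1,-0.1,-0.02],[-0.2,-0.2,-0.04],[-0.3,-0.3,-0.07],[-0.4,-0.4,-0.09],[-0.546,-0.548,-0.118],[-0.546,-0.548,-0.118]]}' && python3 scan.py
```

```text
A 288 [443. 238.] 28.3 z 0.0891 slope [0.008 0.026]
B 269 [610. 123.] 28.7 z 0.0893 slope [0.01  0.022]
C 280 [481.  93.] 28.5 z 0.0892 slope [ 0.011 -0.01 ]
clock: 26.52
position: [0.5985, -0.1757, 0.1747]
ee_rot: [0.836, 0.096, -0.066, -0.536]
ft_force: [-0.2, 0.9, -0.8]
grip_width: 0.393
[ 0.6073 -0.1533  0.1204]
offset [ 0.069 -0.068  0.078] turn [-0.007  0.012 -0.006]
offset [0.071 0.205 0.203] turn [-0.007  0.012 -0.006]
white [272.  97.] 2161 xy [889. 241.] r 132.5 z 0.072
white [385. 110.] 727 xy [ 875. -124.] r 106.5 z 0.084
white [541. 163.] 3925 xy [ 698. -614.] r 171.0 z 0.07
```

Jars A, B and C all stand level in their pockets, with tops reading 89 mm. Moving to the scan pose and holding for about 2.5 s.

```bash
python3 -m pendant '{"offset":[[0.07,0.07,0.07],[0.07,0.15,0.14],[0.07,0.205,0.203],[0.07,0.205,0.203],[0.07,0.205,0.203]],"turn":[[0,0,0],[-0.007,0.012,-0.006],[-0.007,0.012,-0.006],[-0.007,0.012,-0.006],[-0.007,0.012,-0.006]]}' && python3 -c "
from scan import *
to(*target()); shot('scene','s1.png'); o,im,d=shot('wrist')
im2=manip.camera('scene')[0]; import cv2
cv2.imwrite('pics/s1c.png',np.hstack([cv2.resize(np.array(im2)[120:300,230:430],None,fx=2,fy=2),cv2.resize(im[:,:],(400,250)).repeat(1,0)[:0].reshape(0,400,3) if 0 else cv2.copyMakeBorder(cv2.resize(im,(400,250)),0,110,0,0,0)])[:,:,::-1])"
```

```text
clock: 27.2
position: [0.6076, -0.1566, 0.1216]
ee_rot: [0.838, 0.093, -0.059, -0.534]
ft_force: [0.9, 0.2, -1.3]
grip_width: 0.383
offset [ 0.002 -0.002  0.017] turn [-0.001 -0.009 -0.002]
```

View pics/s1c.png

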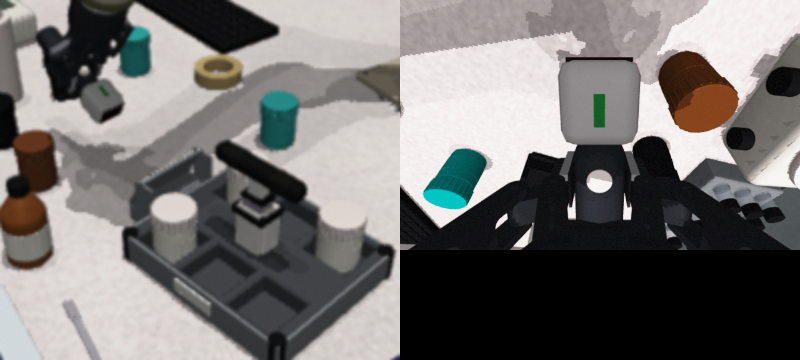

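The scene shows the scanner head at (100,100), pointing down at the sloping label plate, and the jars upright in their pockets. Now holding still.

```bash
for i in 1 2; do python3 -m pendant '{"offset":[[0,0,0],[0,0,0],[0,0,0],[0,0,0],[0,0,0],[0,0,0],[0,0,0],[0,0,0],[0,0,0],[0,0,0],[0,0,0],[0,0,0]],"turn":[[0,0,0],[0,0,0],[0,0,0],[0,0,0],[0,0,0],[0,0,0],[0,0,0],[0,0,0],[0,0,0],[0,0,0],[0,0,0],[0,0,0]]}'; done; cat > lab.py <<'E'
from scan import *
# measured label in carrier frame from top camera
o,im,d=shot('top'); P=cloud('top',o,d); q=P[...,:2]-c[:2]; xh=np.array([yh[1],-yh[0]])
X=q@xh; Y=q@yh[:2]; m=(abs(X)<.05)&(Y<-.13)&(Y>-.2)&(P[...,2]>.025)&(P[...,2]<.09)&(im.mean(2)>100)
print('label',m.sum(),'X',np.percentile(X[m],[2,98]).round(3),'Y',np.percentile(Y[m],[2,50,98]).round(3),'Z',np.percentile(P[m][:,2],[2,50,98]).round(3))
rt=R.from_quat(o['ee_rot']).as_matrix(); w=o['position']+rt@[0,-.015,.077]; v=L-w; print('dist',np.linalg.norm(v).round(3),'aim err deg',np.degrees(np.arccos(v@rt[:,2]/np.linalg.norm(v))).round(1),'slant',np.degrees(np.arccos(-n@rt[:,2])).round(1))
Pd,Gd=D['p'],R.from_quat(D['q']); to(Pd+[0,0,.165],Gd)
E
python3 lab.py
```

```text
clock: 28.85
position: [0.6077, -0.1563, 0.1218]
ee_rot: [0.838, 0.094, -0.058, -0.534]
ft_force: [-0.2, 0.6, -1.5]
grip_width: 0.391
clock: 30.35
position: [0.6077, -0.1563, 0.1218]
ee_rot: [0.838, 0.094, -0.059, -0.534]
ft_force: [0.2, 0.4, -1.3]
grip_width: 0.391
label 275 X [-0.044  0.046] Y [-0.181 -0.149 -0.133] Z [0.026 0.033 0.083]
dist 0.113 aim err deg 0.5 slant 5.0
offset [-0.528  0.057 -1.051] turn [0.55  0.538 0.125]
```

```bash
python3 -m pendant '{"offset":[[-0.1,-0.05,-0.22],[-0.2,-0.08,-0.45],[-0.35,-0.05,-0.7],[-0.45,0,-0.85],[-0.528,0.05,-0.99],[-0.528,0.05,-0.99]],"turn":[[0.1,0.1,0.02],[0.2,0.2,0.04],[0.3,0.3,0.06],[0.4,0.4,0.09],[0.55,0.538,0.125],[0.55,0.538,0.125]]}' && python3 -c "
from scan import *
to(D['p']+[0,0,.1],R.from_quat(D['q']))"
```

```text
clock: 31.15
position: [0.5421, -0.3655, 0.1953]
ee_rot: [-0.702, 0.079, -0.076, 0.704]
ft_force: [-0.1, 0.3, -1.1]
grip_width: 0.387
offset [ 0.032  0.301 -0.018] turn [ 0.    -0.014 -0.002]
```

```bash
python3 -m pendant '{"offset":[[0.03,0.1,-0.018],[0.032,0.25,-0.018],[0.032,0.3,-0.018],[0.032,0.3,-0.018],[0.032,0.3,-0.018]],"turn":[[0,-0.014,0],[0,-0.014,0],[0,-0.014,0],[0,-0.014,0],[0,-0.014,0]]}' && python3 -c "
from scan import *
to(D['p']+[0,0,.002],R.from_quat(D['q']))
o,im,d=shot('wrist','w5.png')"
```

```text
clock: 31.78
position: [0.548, -0.3701, 0.1363]
ee_rot: [-0.703, 0.075, -0.073, 0.704]
ft_force: [-0.2, 1.0, -1.9]
grip_width: 0.391
offset [-0.001  0.496 -0.002] turn [0.001 0.001 0.   ]
```

View pics/w5.png

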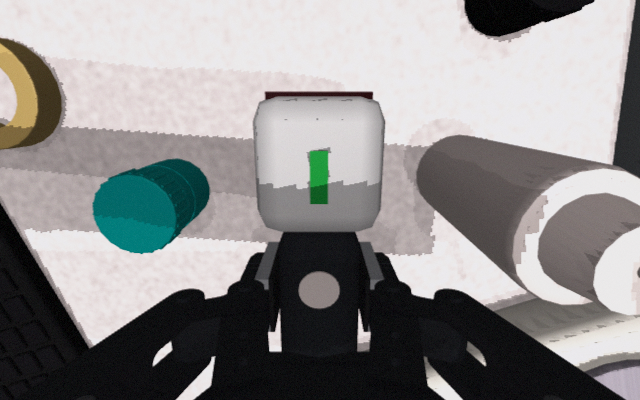

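The scanner is straight in the grip, head at (318,165). Lowering it along the recorded dock pose, then releasing.

```bash
python3 -m pendant '{"offset":[[0,0.15,0],[0,0.28,0],[0,0.38,0],[0,0.44,0],[0,0.48,-0.002],[0,0.497,-0.002],[0,0.497,-0.002]],"turn":[[0,0,0],[0,0,0],[0,0,0],[0,0,0],[0,0,0],[0,0,0],[0,0,0]]}' && python3 -m pendant '{"offset":[[0,0,0],[0,0.01,0],[0,0.01,0]],"turn":[[0,0,0],[0,0,0],[0,0,0]]}'; python3 -c "
from scan import *
to(D['p'],R.from_quat(D['q']))"
```

```text
clock: 32.7
position: [0.5479, -0.3705, 0.0374]
ee_rot: [-0.703, 0.074, -0.073, 0.704]
ft_force: [0.5, 0.6, -1.3]
grip_width: 0.391
clock: 33.08
position: [0.5478, -0.3705, 0.0353]
ee_rot: [-0.703, 0.074, -0.073, 0.704]
ft_force: [-0.2, 0.8, -1.0]
grip_width: 0.39
offset [-0.002  0.002  0.001] turn [0.001 0.001 0.001]
```

```bash
python3 -m pendant '{"offset":[[0,0,0],[0,0,0],[0,0,0],[0,0,0]],"turn":[[0,0,0],[0,0,0],[0,0,0],[0,0,0]]}' 60 && python3 -m pendant '{"offset":[[0,-0.15,0],[0,-0.3,0],[0,-0.6,0],[0,-0.8,0],[0,-0.95,0]],"turn":[[0,0,0],[0,0,0],[0,0,0],[0,0,0],[0,0,0]]}'; python3 s2.py; python3 jars.py | grep '8\. -3'; python3 jp.py; python3 -c "
from rot import *
move([.5293,.1836,.25]);face(13.04)"
```

```text
clock: 33.58
position: [0.5479, -0.3705, 0.0354]
ee_rot: [-0.703, 0.074, -0.073, 0.704]
ft_force: [-0.5, -0.1, 0.1]
grip_width: 0.602
clock: 34.2
position: [0.5486, -0.3709, 0.2277]
ee_rot: [-0.703, 0.074, -0.073, 0.703]
ft_force: [0.2, 1.4, -1.1]
grip_width: 0.601
head 2129 ((553.8233642578125, -336.68426513671875), (78.99986267089844, 42.84117126464844), 78.08845520019531) 0.06796773416904545
dark 3447
handle ((545.0380249023438, -378.1749267578125), (167.34706115722656, 46.104026794433594), 78.06793975830078)
pca [ 0.5413 -0.3951] [0.197 0.98 ]
[ 0.5486 -0.3709  0.2277] [ 1.03  0.52 -0.74  1.32  0.34  1.43  0.1 ]
offset [-0.01   0.988  0.001]
turn [ 0.001 -0.033  0.005]
white [316. 124.] 1916 xy [ 558. -318.] r 26.6 z 0.068
A 288 [443. 238.] 28.4 z 0.0894 slope [0.001 0.048]
B 273 [610. 122.] 28.7 z 0.0887 slope [0.006 0.024]
C 279 [481.  93.] 29.0 z 0.089 slope [-0.007 -0.01 ]
offset [-0.668 -0.119  2.692]
turn [-0.002 -0.555 -0.002]
```

View pics/w4.png

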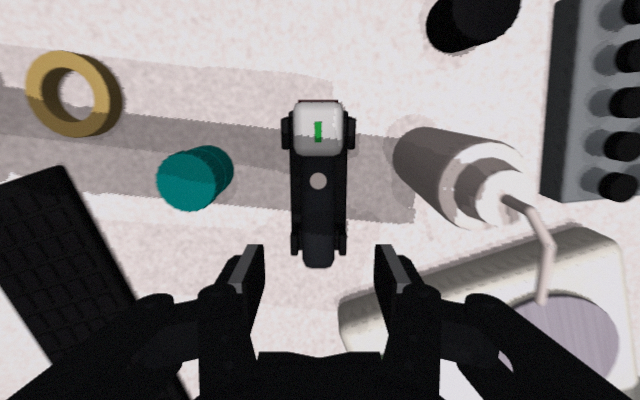

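The scanner is back in its cradle at (318,130)–(318,265), within 1 mm and 0.5° of its first pose. Now the handle.

```bash
python3 -m pendant '{"offset":[[-0.06,-0.04,0.25],[-0.12,-0.08,0.5],[-0.18,-0.12,0.7],[-0.24,-0.12,0.95],[-0.24,-0.12,0.95]],"turn":[[0,0,0],[0,-0.2,0],[0,-0.4,0],[0,-0.555,0],[0,-0.555,0]]}' 100; python3 -c "
from rot import *
move([.5293,.1836,.25]);face(13.04)"
```

```text
clock: 35.02
position: [0.5406, -0.1703, 0.2492]
ee_rot: [-0.701, -0.082, 0.084, 0.703]
ft_force: [0.2, -0.6, 0.4]
grip_width: 0.999
offset [ 0.357 -0.     1.734]
turn [-0.003  0.01  -0.002]
```

```bash
for i in 1 2; do python3 -m pendant '{"offset":[[0.05,0,0.25],[0.1,0,0.5],[0.15,0,0.75],[0.178,0,0.867],[0.178,0,0.867]],"turn":[[0,0.005,0],[0,0.005,0],[0,0.005,0],[0,0.005,0],[0,0.005,0]]}'; done; cat > bar.py <<'E'
from rot import *
o,im,d=shot('wrist','w6.png'); P=cloud('wrist',o,d); z=P[...,2]
c=np.array([.5293,.1836]);yw=np.radians(13.04);x=np.array([np.cos(yw),np.sin(yw)]);y=np.array([-x[1],x[0]])
q=(P[...,:2]-c)@np.c_[x,y]*1000
m=(abs(q[...,0])<40)&(abs(q[...,1])<75)&(z>.12)&(z<.2)&(im.max(2)<60)
zz=np.percentile(z[m],[5,50,90]); print(m.sum(),zz.round(4))
n=m&(z>zz[1]-.004)&(z<zz[1]+.006)
l,lab,s,ce=cv2.connectedComponentsWithStats(n.astype(np.uint8)); k=1+s[1:,4].argmax(); n=lab==k
print('bar',n.sum(),cv2.minAreaRect(q[n].astype(np.float32)),np.percentile(q[n][:,0],[2,98]),np.percentile(q[n][:,1],[2,98]))
print(o['position'].round(4),o['joint_pos'].round(2)); move([.5293,.1836,.132]);face(13.04)
E
python3 bar.py
```

```text
clock: 35.65
position: [0.5344, 0.0079, 0.2488]
ee_rot: [-0.701, -0.081, 0.084, 0.703]
ft_force: [-0.6, -0.8, 0.4]
grip_width: 1.001
clock: 36.28
position: [0.529, 0.1851, 0.2485]
ee_rot: [-0.701, -0.08, 0.083, 0.704]
ft_force: [0.5, 1.2, -0.5]
grip_width: 0.997
5221 [0.1553 0.1598 0.1611]
bar 4867 ((-2.011979103088379, 0.9896583557128906), (23.749008178710938, 127.69812774658203), 0.46504858136177063) [-12.53173355   8.81059162] [-57.87545436  61.60177956]
[0.529  0.1851 0.2485] [ 0.45  0.36 -1.07  1.57  0.31  1.41 -0.41]
offset [ 0.002  0.582 -0.001]
turn [-0.004  0.001 -0.005]
```

View pics/w6.png

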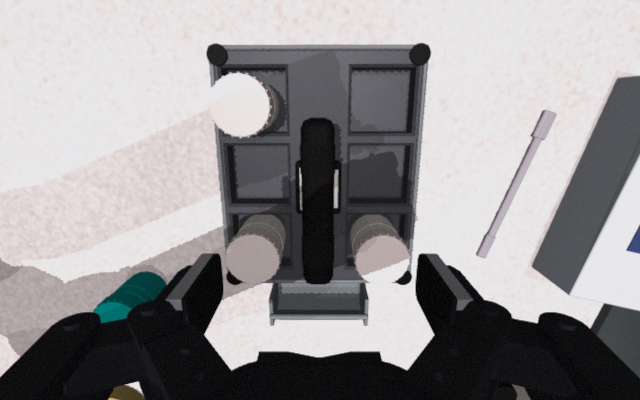

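The wrist view shows the bar at (318,200) running along the carrier, centred between the fingers. All three jars are upright. Gripping the bar, then a slow pull.

```bash
python3 -m pendant '{"offset":[[0,0.2,0],[0,0.38,0],[0,0.52,0],[0,0.58,0],[0,0.58,0]],"turn":[[0,0,0],[0,0,0],[0,0,0],[0,0,0],[0,0,0]]}' 100 60 && python3 -m pendant '{"offset":[[0,0,0],[0,0,0],[0,0,0],[0,0,0],[0,0,0],[0,0,0],[0,0,0]],"turn":[[0,0,0],[0,0,0],[0,0,0],[0,0,0],[0,0,0],[0,0,0],[0,0,0]]}' 0 60 && python3 -m pendant '{"offset":[[0,-0.06,0],[0,-0.12,0],[0,-0.18,0],[0,-0.24,0],[0,-0.3,0],[0,-0.36,0],[0,-0.42,0],[0,-0.48,0],[0,-0.52,0],[0,-0.55,0],[0,-0.55,0]],"turn":[[0,0,0],[0,0,0],[0,0,0],[0,0,0],[0,0,0],[0,0,0],[0,0,0],[0,0,0],[0,0,0],[0,0,0],[0,0,0]]}'
```

```text
clock: 36.95
position: [0.5291, 0.1823, 0.1321]
ee_rot: [-0.702, -0.078, 0.082, 0.703]
ft_force: [0.1, 0.6, 0.7]
grip_width: 1.003
clock: 37.83
position: [0.5287, 0.1823, 0.1321]
ee_rot: [-0.702, -0.078, 0.082, 0.703]
ft_force: [-5.9, -1.5, 2.4]
grip_width: 0.27
clock: 39.2
position: [0.5292, 0.1823, 0.2433]
ee_rot: [-0.702, -0.078, 0.082, 0.703]
ft_force: [-8.3, -1.9, -1.4]
grip_width: 0.269
```

```bash
python3 -m pendant '{"offset":[[0,-0.015,0],[0,-0.03,0],[0,-0.045,0],[0,-0.05,0],[0,-0.05,0]],"turn":[[0,0,0],[0,0,0],[0,0,0],[0,0,0],[0,0,0]]}' && python3 -m pendant '{"offset":[[0,-0.015,0],[0,-0.02,0],[0,-0.02,0]],"turn":[[0,0,0],[0,0,0],[0,0,0]]}'; python3 -c "
from h import *
o,im,d=shot('scene'); p=proj('scene',o,[.5293,.1836,.18]); u,v=p.astype(int); print(u,v)
cv2.imwrite('pics/hs.png',cv2.resize(im[v-80:v+70,u-90:u+90],None,fx=4,fy=4,interpolation=2)[:,:,::-1])"
```

```text
clock: 39.83
position: [0.5291, 0.1823, 0.2539]
ee_rot: [-0.702, -0.078, 0.083, 0.703]
ft_force: [-6.7, -1.3, -4.7]
grip_width: 0.271
clock: 40.2
position: [0.5284, 0.1818, 0.2549]
ee_rot: [-0.702, -0.077, 0.084, 0.703]
ft_force: [1.9, 4.2, -34.8]
grip_width: 0.27
359 194
```

View pics/hs.png

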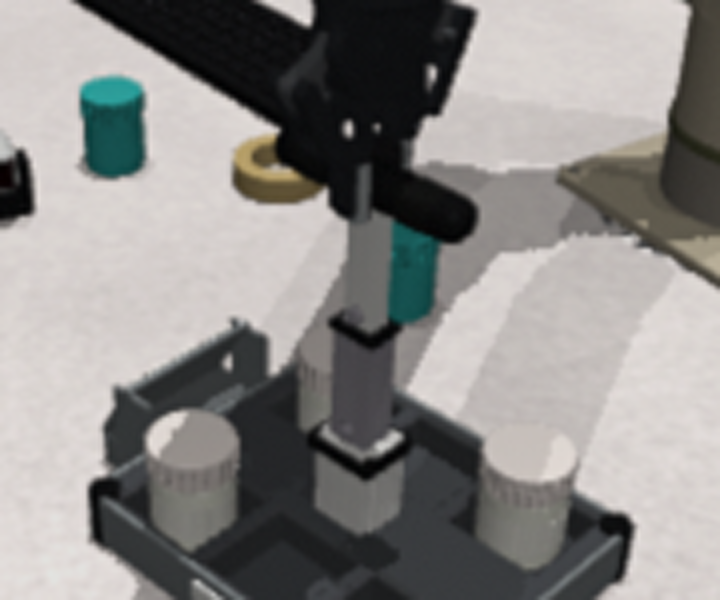

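The downward force of 35 N at a rise of 122.8 mm means the end stop is reached, against about 122 mm expected. I'll test the locks with a small push down, then pull back up.

```bash
python3 -m pendant '{"offset":[[0,0.01,0],[0,0.02,0],[0,0.025,0],[0,0.025,0]],"turn":[[0,0,0],[0,0,0],[0,0,0],[0,0,0]]}' && python3 -m pendant '{"offset":[[0,0.01,0],[0,0.015,0],[0,0.015,0]],"turn":[[0,0,0],[0,0,0],[0,0,0]]}'
```

```text
clock: 40.75
position: [0.5288, 0.1821, 0.2507]
ee_rot: [-0.702, -0.077, 0.083, 0.703]
ft_force: [-1.5, 0.0, 1.1]
grip_width: 0.266
clock: 41.12
position: [0.5289, 0.1821, 0.2477]
ee_rot: [-0.702, -0.077, 0.083, 0.703]
ft_force: [-3.4, 0.2, -0.6]
grip_width: 0.267
```

```bash
python3 -m pendant '{"offset":[[0,0.01,0],[0,0.015,0],[0,0.015,0]],"turn":[[0,0,0],[0,0,0],[0,0,0]]}'; python3 -c "
from h import *
o,im,d=shot('scene'); u,v=359,194
cv2.imwrite('pics/hs2.png',cv2.resize(im[v-30:v+50,u-30:u+40],None,fx=7,fy=7,interpolation=2)[:,:,::-1])"
```

```text
clock: 41.5
position: [0.5291, 0.1824, 0.2465]
ee_rot: [-0.702, -0.078, 0.083, 0.703]
ft_force: [-8.0, -2.9, 16.7]
grip_width: 0.268
```

View pics/hs2.png

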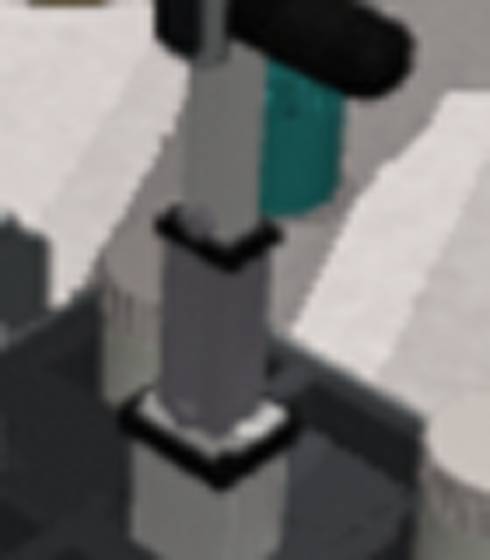

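The push down met 17 N after about 8 mm of play, and both studs show just above their rims at (200,218) and (185,405), so both are locked. Pulling back to the stop, releasing and backing off.

```bash
python3 -m pendant '{"offset":[[0,-0.015,0],[0,-0.03,0],[0,-0.042,0],[0,-0.045,0],[0,-0.045,0]],"turn":[[0,0,0],[0,0,0],[0,0,0],[0,0,0],[0,0,0]]}' && python3 -m pendant '{"offset":[[0,0,0],[0,0,0],[0,0,0],[0,0,0],[0,0,0]],"turn":[[0,0,0],[0,0,0],[0,0,0],[0,0,0],[0,0,0]]}' 100 && python3 -m pendant '{"offset":[[0,-0.15,0],[0,-0.3,0],[0,-0.45,0],[0,-0.45,0],[0,-0.45,0]],"turn":[[0,0,0],[0,0,0],[0,0,0],[0,0,0],[0,0,0]]}' && python3 -m pendant '{"offset":[[0,0,-0.25],[0,0,-0.5],[0,0,-0.75],[0,0,-0.95],[0,0,-0.95]],"turn":[[0,0,0],[0,0,0],[0,0,0],[0,0,0],[0,0,0]]}'; python3 jp.py; cat > fin.py <<'E'
from scan import *
o,im,d=shot('top','t9.png'); P=cloud('top',o,d); q=(P[...,:2]-c[:2])
m=(np.hypot(*np.moveaxis(q,-1,0))<.08)&(P[...,2]>.24)&(P[...,2]<.3)&(im.max(2)<70)
print('bar top z',m.sum(),np.percentile(P[m][:,2],[10,50,90]).round(4) if m.sum() else '')
for (u,v),n in (((384,162),'brown'),((425,160),'black'),((456,251),'turq1'),((349,273),'turq2')):
    w=plane('top',o,u,v,.074); k=(np.hypot(P[...,0]-w[0],P[...,1]-w[1])<.045)&(abs(P[...,2]-.075)<.006); print(n,cv2.minEnclosingCircle((P[k][:,:2]*1000).astype(np.float32))) if k.sum()>20 else print(n,'?')
s=shot('scene')[1]; cv2.imwrite('pics/fin.png',np.vstack([s[40:340,100:500],im[120:320,200:600]])[:,:,::-1])
E
python3 fin.py
```

```text
clock: 42.18
position: [0.5288, 0.1821, 0.2546]
ee_rot: [-0.702, -0.077, 0.083, 0.703]
ft_force: [-1.8, 1.2, -15.2]
grip_width: 0.266
clock: 42.8
position: [0.5289, 0.1821, 0.2548]
ee_rot: [-0.702, -0.078, 0.083, 0.703]
ft_force: [-0.4, 0.0, -0.7]
grip_width: 0.997
clock: 43.42
position: [0.5295, 0.182, 0.3441]
ee_rot: [-0.702, -0.077, 0.083, 0.703]
ft_force: [-0.1, -0.6, 0.0]
grip_width: 0.998
clock: 44.05
position: [0.5726, -0.0076, 0.342]
ee_rot: [-0.702, -0.074, 0.082, 0.703]
ft_force: [-0.0, 0.6, -0.5]
grip_width: 0.999
A 283 [443. 239.] 28.2 z 0.0891 slope [-0.005  0.011]
B 249 [610. 123.] 28.3 z 0.0893 slope [ 0.023 -0.   ]
C 279 [481.  93.] 28.4 z 0.0894 slope [0.008 0.007]
bar top z 479 [0.2774 0.2834 0.2871]
brown ?
black ((711.2916870117188, -251.2057647705078), 29.186538696289062)
turq1 ((429.31463623046875, -343.0366516113281), 29.110841751098633)
turq2 ((343.24920654296875, -27.45815086364746), 27.9885196685791)
```

View pics/fin.png

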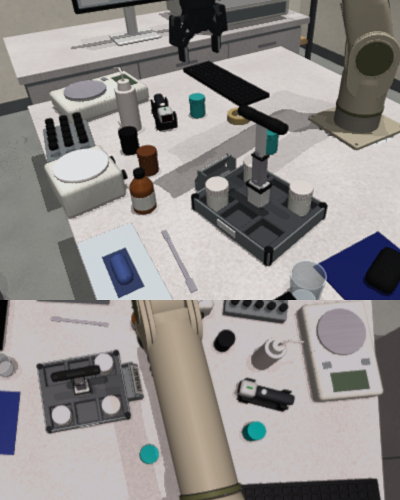

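The final view shows the jars upright in three pockets, the handle up with its bar top at 0.283 m (0.283 expected), and the scanner in its cradle. The look-alikes stand where they were. Handing in.

```bash
python3 -c "
from workcell import manip
print(manip.hand_in(), manip.get_obs()['clock'])"
```

```text
the job is handed in; nothing more can be done
the job is handed in; nothing more can be done
```

The job is done and handed in, with the robot's clock at about 44 s. Handing in gives no verdict.

**What I did**
- **Jars:** I stood the three white jars present in pockets of their own.
- **Scan:** I held the scanner still for about 3 s, 113 mm from the label, about 5° off square and with about 0.5° aiming error. The scanner gives no readout I could check.
- **Scanner return:** I put it back in its cradle.
- **Handle:** it was already about 28 mm up at the start. I pulled it to its end stop.

**Last checks**
- **Jars:** the tops are level at 89 mm, against 88 mm expected.
- **Scanner:** it lies within 1 mm and 0.5° of where it lay at the start.
- **Handle:** the bar top is at 283 mm, as expected for full height. A test push met 17 N after about 8 mm of play, and both lock studs showed above their rims. I then pulled it back up to the stop and let go.
- **Look-alikes:** the black and turquoise jars had not moved.

**Disagreements**
- **Shifted jar:** the first jar I placed later read about 6 mm from where I had put it, but it still stands level inside its pocket.
- **Brown look-alike:** the arm hid it from the top camera in the final check. The scene view shows it standing in place.

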